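# Tip the rinsed stoppers into the drying dish and hold the air paddle half way

## Task

Pick up the tray by its post with all four stoppers on it, tip the stoppers into the round drying dish, and put the empty tray back flat on its rubber mat and let go of it. Only once the stoppers are in the dish, push the hand valve's sprung paddle down with the fingertips to half way, where the paddle lies level, and finish while still holding it there; never push it down to its stop, which would blow the stoppers out. Leave the other things on the bench where they are.

Things in the scene. Friction and masses are not known exactly. Their poses are not given: they have to be found in the camera images.
- tray: Loose aluminium tray 150 (x) x 100 (y) mm, 0.22 kg, floor 4 thick; walls 3 thick, 18 high on the long sides and +x end; the -x end is open: stoppers slide out there when it is tipped down by over 25 deg (use 35-45). Handle: upright black post 22 (x) x 24 (y) mm, centred 60 mm from the origin towards +x, its top 85 mm above the underside. Origin: centre of underside, z up.
- stopper1: White plastic bottle stopper, 20 g, standing in the tray at the start: a flange 30 mm across and 9 mm high with a plug 22 mm across on top, 22 mm tall in all. Origin: centre of the flange's flat underside. All four stoppers are alike.
- stopper2: White plastic bottle stopper, 20 g, standing in the tray at the start: a flange 30 mm across and 9 mm high with a plug 22 mm across on top, 22 mm tall in all. Origin: centre of the flange's flat underside. All four stoppers are alike.
- stopper3: White plastic bottle stopper, 20 g, standing in the tray at the start: a flange 30 mm across and 9 mm high with a plug 22 mm across on top, 22 mm tall in all. Origin: centre of the flange's flat underside. All four stoppers are alike.
- stopper4: White plastic bottle stopper, 20 g, standing in the tray at the start: a flange 30 mm across and 9 mm high with a plug 22 mm across on top, 22 mm tall in all. Origin: centre of the flange's flat underside. All four stoppers are alike.
- dish: Drying dish, fixed: round white base 160 mm across, 30 high, carrying a round steel dish flaring from 132 mm at its foot to 172 mm across at the rim; wall 3 mm, inside floor 35 mm and rim 80 mm above the bench. An air fitting sticks out of the base to 105 mm from the centre, 15 mm above the bench. Origin: centre of the underside, at bench height.
- mat: Flat black rubber mat the tray stands on, fixed, 190 mm (x) by 130 mm (y), 3 mm thick. Origin: centre of its underside, at bench height.
- valve: Hand valve feeding air to the dish, fixed: base plate 170 (x) x 90 (y) x 12 mm, grey column at its +x end with hinge cheeks up to 115 mm above the bench. The paddle's hinge axis runs along y, 60 mm from the origin towards +x, 95 mm above the bench; the paddle reaches from it towards -x over the plate. Origin: centre of the underside, at bench height.
- paddle (a joint): Angle of the sprung paddle, rad: 0 = released (slopes up from the hinge by 0.25 rad), 0.25 = half way (level), 0.5 = bottom stop (slopes down by 0.25 rad). It springs back when let go. A push straight down on the pad's middle takes about 4 N to start, 8 N at half way, 12 N at the bottom.
- pad (a point): Middle of the top face of the paddle's black press pad (44 x 46 mm, 8 thick), 90 mm from the hinge axis, 4 mm above the paddle's centre plane: 121 mm above the bench when released, 99 mm half way, 76 mm at the bottom. Its z is the pad's outward normal; it moves with the paddle.
- mouse: Bystander: computer mouse, 100 x 58 x 33 mm, loose; origin under its centre
- jar: Bystander: small screw-top jar, 48 mm across, 60 mm tall, loose; origin under its centre
- pen: Bystander: marker pen lying flat, 120 x 14 x 14 mm along its x, loose; origin under its centre
- tubecap: Bystander: small cap, 26 mm across, 28 mm tall, loose; origin under its centre
- reagent: Bystander: glass reagent bottle, 70 mm across, 140 mm tall, loose; origin under its centre
- beaker: Bystander: glass beaker, 76 mm across, 90 mm tall, loose; origin under its centre
- tuberack: Bystander, fixed: white test-tube rack with tubes, 70 x 200 x 88 mm; origin under its centre.

How it is judged:
On the way, in this order (a step that is already met when the one before it is completed fails the run):
1. the tray is lifted with all four stoppers on it (height (world z) of tray above 0.03 m and x of stopper1 in the frame of tray between -0.078 and 0.07 m and y of stopper1 in the frame of tray between -0.05 and 0.05 m and z of stopper1 in the frame of tray between 0 and 0.04 m and x of stopper2 in the frame of tray between -0.078 and 0.07 m and y of stopper2 in the frame of tray between -0.05 and 0.05 m and z of stopper2 in the frame of tray between 0 and 0.04 m and x of stopper3 in the frame of tray between -0.078 and 0.07 m and y of stopper3 in the frame of tray between -0.05 and 0.05 m and z of stopper3 in the frame of tray between 0 and 0.04 m and x of stopper4 in the frame of tray between -0.078 and 0.07 m and y of stopper4 in the frame of tray between -0.05 and 0.05 m and z of stopper4 in the frame of tray between 0 and 0.04 m), for 0.1 s.
2. all four stoppers are in the dish (horizontal distance between each of stopper1, stopper2, stopper3, stopper4 and dish below 0.082 m and z of stopper1 in the frame of dish between 0.03 and 0.078 m and z of stopper2 in the frame of dish between 0.03 and 0.078 m and z of stopper3 in the frame of dish between 0.03 and 0.078 m and z of stopper4 in the frame of dish between 0.03 and 0.078 m), for 0.2 s.
3. the empty tray is back flat on its mat and let go (horizontal distance between tray and mat below 0.06 m and angle between tray's own z axis and vertical below 0.08 rad and height (world z) of tray below 0.01 m and contact force between the fingers and tray below 0.2 N and linear speed of tray below 0.03 m/s), for 0.2 s.
At the end, for the whole second after the job is handed in: The fingers hold the paddle down at 0.17 to 0.33 rad (level is 0.25) with more than 2 N through the last second; all four stoppers lie in the dish, below its rim; the tray stands flat on the mat, its centre within 60 mm of the mat's centre, untouched and at rest (all of step 2 and all of step 3 and value of joint paddle between 0.17 and 0.33 rad and contact force between the fingers and paddle above 2 N); the arm keeps its last pose, push and grip.
It fails at once if the paddle is pushed down to its stop (beyond 0.46 rad) (value of joint paddle above 0.46 rad).
It fails at once if the paddle is pressed before all the stoppers are in the dish (value of joint paddle above 0.12 rad and not (horizontal distance between each of stopper1, stopper2, stopper3, stopper4 and dish below 0.082 m and z of stopper1 in the frame of dish between 0.03 and 0.078 m and z of stopper2 in the frame of dish between 0.03 and 0.078 m and z of stopper3 in the frame of dish between 0.03 and 0.078 m and z of stopper4 in the frame of dish between 0.03 and 0.078 m)).
It fails at once if another thing on the bench is pushed more than 40 mm from its place (distance of any of mouse, jar, pen, tubecap, reagent, beaker from where it was at the start of the episode above 0.04 m).
It also fails if it takes over 64 s, if anything falls off the work surface, if the arm or the gripper's body presses on something with over 40 N, if the wrist force passes 120 N, or if a joint passes its speed limit or range.

## Robot

A 6-joint arm with a two-finger parallel gripper is mounted at the origin on the work surface. World frame = base frame: x ahead of the robot, y to its left, z up, the work surface at z = 0. Lengths are in m, angles in rad, forces in N, time in s.
With the tool pointing down it reaches from about 0.375 to 0.925 m from the base axis. Payload 5.7 kg.
Tool frame: the origin (TCP) lies midway between the tips of the shut fingers; the grasp point (between the pads) lies 19 mm behind it; z points along the fingers, y is the line along which they close (so a half turn about z gives the same grasp; the last joint's range is limited). The gripper opens to 88 mm and grips with 3 to 60 N. Pads are 20 mm wide; open, the fingers measure 115 mm over their backs; the gripper's body (75 mm by 178 mm) begins 61 mm behind the grasp point.
Start: joints at [-1.323, 0.359, 1.51, -0, 1.272, -0.115], TCP at [0.213, -0.561, 0.223] pointing down, gripper open.
Joint ranges: [-2.97, 2.97], [-1.01, 2.36], [0.21, 2.38], [-0.96, 4.11], [0.2, 2.71], [-2.98, 2.98]. Speed limits (rad/s): [2.39, 2.39, 3.14, 3.14, 3.14, 3.14].

## Interface

Orientations are given as [roll, pitch, yaw] about the fixed x, y, z axes, in that order (R = Rz(yaw) Ry(pitch) Rx(roll)).
In Python, from rig import env, vision, order gives the robot as it stands. The module is installed in compiled form; this text tells all that it offers. Calls block until the motion is done:
- env.movep(position, orientation): joint-space move of the TCP to a pose.
- env.move_linear(position, frame=None, velocity=0.15, f_stop=None): straight line of the TCP; frame=None keeps the orientation; velocity is the mean speed in m/s. With f_stop (N) it stops when the force on the tool has changed by that much, and returns True; else False.
- env.movej(angles): joint-space move.
- env.ungrasp() and env.close(): open the fingers fully, or close them until they stop; the grip force is fixed at half the most.
- env.wait(seconds).
- env.ik(position, orientation): joint angles nearest the present ones, or None.
- env.read_state(): the state.
- vision.get_image(name): name is "scene" or "top"; returns a dict with "color" (420x560x3 uint8, red, green, blue), "mtx" (3x3 intrinsics, pixels), "camera_from_world" (4x4, takes a point from world to camera coordinates). Camera axes: x right, y down, z forward; pixel columns grow to the right and rows downward; lengths in m; the calibration is good to about 2 mm. A picture is of the moment at which its call begins. There is no depth.
A pose or a line that the arm cannot do raises env.Unreachable and nothing moves.
- order.job_done(): hands the job in; it is judged then, once.
The state is a dict: "time": time; "qpos": joint angles; "qvel": joint speeds; "joint_efforts": joint torques, N m; "ee_pos": TCP position; "orientation": TCP orientation; "force": force on the tool from outside, world axes, zero at the start; "wrist_torque": the same for the moment, N m; "opening": opening from 0.0 (shut) to 1.0 (fully open); "grip_force": force on a finger pad.
Only numpy, scipy, OpenCV 4.12 (cv2) and the standard library are available. Lean on these libraries where they do the work, as an engineer would, in place of code of your own. Each camera call takes 0.05 s, during which the arm holds its last target. There are 200 camera calls.

## Working session

There is one attempt and no reset: what is moved stays moved. The work goes in short steps, each a Python script; the robot and the scene stay as the last script left them, time stands still between calls to the robot, and variables do not carry over. Pictures are saved under pics/ and viewed, at most 10 in all, crops included, and the job is handed in when it is done.

```bash
mkdir -p pics; python3 - <<'E'
from rig import env, vision
import cv2, pickle
for n in("scene","top"):
    d=vision.get_image(n); pickle.dump(d,open(n+"0.pkl","wb"))
    cv2.imwrite(f"pics/{n}0.png",cv2.resize(d["color"][:,:,::-1],(784,588),interpolation=cv2.INTER_CUBIC))
    print(n,d["mtx"].tolist(),d["camera_from_world"].round(4).tolist())
s=env.read_state();print(s)
E
```

```text
scene [[493.4182741971697, 0.0, 283.06011832219946], [0.0, 493.4182741971697, 205.35808226206618], [0.0, 0.0, 1.0]] [[0.0227, 0.9996, 0.0186, -0.0183], [0.7645, -0.0053, -0.6446, -0.3765], [-0.6443, 0.0288, -0.7643, 1.7475], [0.0, 0.0, 0.0, 1.0]]
top [[513.9162783563283, 0.0, 273.986176532302], [0.0, 513.9162783563283, 219.1157856679505], [0.0, 0.0, 1.0]] [[0.003, -0.9996, -0.0279, 0.0204], [-0.9831, 0.0022, -0.183, 0.6021], [0.183, 0.028, -0.9827, 1.2738], [0.0, 0.0, 0.0, 1.0]]
{'time': 0.1, 'qpos': array([-1.32310588e+00,  3.59413402e-01,  1.51130174e+00,  1.24908965e-06,
        1.27248473e+00, -1.15096117e-01]), 'qvel': array([-3.17954322e-06, -3.55709126e-03, -1.98868551e-03, -9.22384426e-04,
        1.57058185e-03,  2.01333818e-03]), 'joint_efforts': array([-7.61786105e-04, -5.16361141e+01, -2.71405399e+01,  6.76016556e-02,
        2.77738326e-02, -2.34837165e-05]), 'ee_pos': array([ 0.21277466, -0.56035842,  0.22191384]), 'orientation': array([-3.13999620e+00, -1.85762183e-04,  3.62786052e-01]), 'force': array([ 0.26127175, -0.51660705,  0.06794459]), 'wrist_torque': array([ 0.00887717,  0.0021489 , -0.02547758]), 'grip_force': 0.0, 'opening': 1.0004257256159994}
```

View pics/scene0.png

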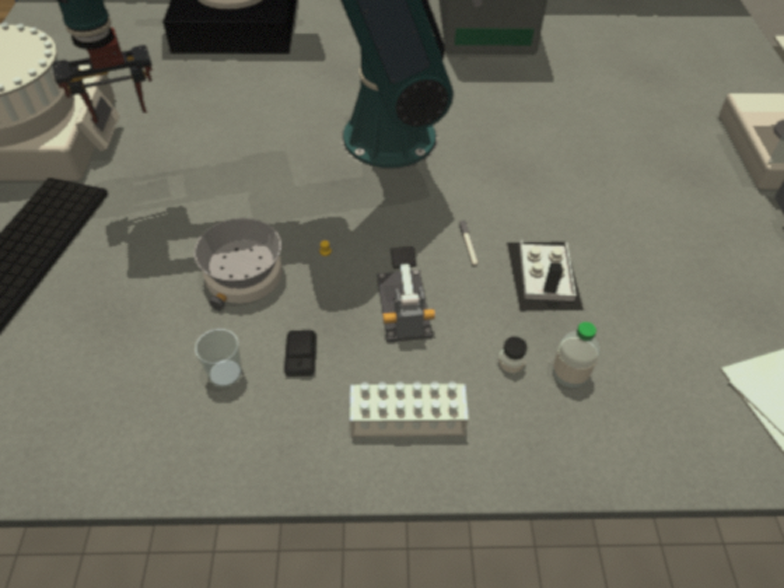

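View pics/top0.png

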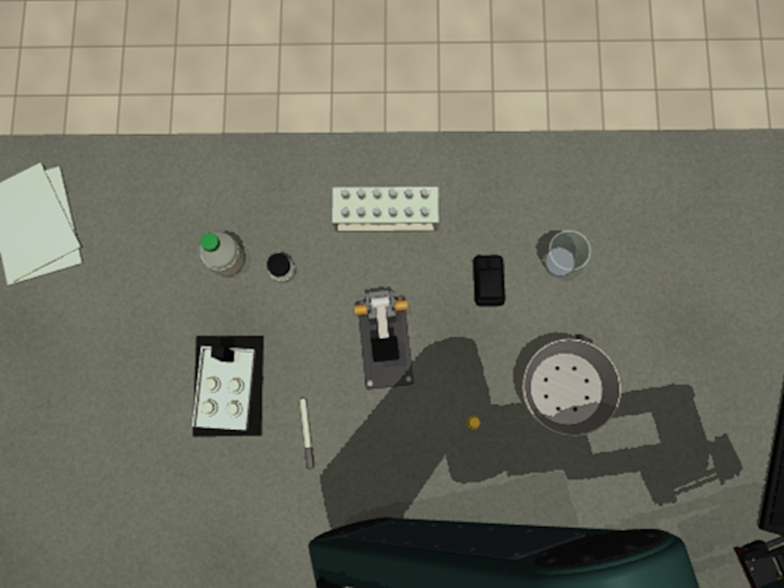

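The scene view shows the tray at about (548,272), dish (240,258), valve (405,295). In the top view the tray is at (225,388) with the post at (222,352), the dish rim is at (571,387) and the pad at (385,348). Both are at 1.4x scale.

```bash
cat > h.py <<'E'
import numpy as np, cv2, pickle
def ray(d,uv,z):
    "cast pixel(s) onto plane z"
    T=d["camera_from_world"];R=T[:3,:3];c=-R.T@T[:3,3]
    uv=np.atleast_2d(np.asarray(uv,float))
    v=np.c_[uv,np.ones(len(uv))]@np.linalg.inv(d["mtx"]).T@R
    return c+v*((z-c[2])/v[:,2])[:,None]
def proj(d,P):
    P=np.atleast_2d(P);T=d["camera_from_world"];q=(P@T[:3,:3].T+T[:3,3])@d["mtx"].T
    return q[:,:2]/q[:,2:]
def tri(d1,a,d2,b):
    A=[];
    for d,p in((d1,a),(d2,b)):
        M=d["mtx"]@d["camera_from_world"][:3];A+=[p[0]*M[2]-M[0],p[1]*M[2]-M[1]]
    X=np.linalg.svd(np.array(A))[2][-1];return X[:3]/X[3]
def blob(mask,roi):
    x0,y0,x1,y1=roi;m=np.zeros(mask.shape,np.uint8);m[y0:y1,x0:x1]=mask[y0:y1,x0:x1]
    c=cv2.findContours(m,cv2.RETR_EXTERNAL,cv2.CHAIN_APPROX_NONE)[0]
    return max(c,key=cv2.contourArea)
E
python3 - <<'E'
from h import *
t=pickle.load(open("top0.pkl","rb"));s=pickle.load(open("scene0.pkl","rb"))
for n,d in(("t",t),("s",s)): print(n,"cam",(-d["camera_from_world"][:3,:3].T@d["camera_from_world"][:3,3]).round(3))
g=t["color"].max(2); gs=s["color"].max(2)
def rect(c,d,z):
    P=ray(d,c.reshape(-1,2),z)[:,:2];r=cv2.minAreaRect((P*1000).astype(np.float32));return np.round(r[0],1),np.round(r[1],1),round(r[2],1)
# mat: dark or bright
roi=(128,228,198,322)
print("mat top",rect(blob(((g<45)|(g>150)).astype(np.uint8),roi),t,.003))
print("tray white top z22",rect(blob((g>150).astype(np.uint8),roi),t,.021))
c=blob((g<45).astype(np.uint8),(255,225,300,262));print("pad top",rect(c,t,.12),(c.reshape(-1,2).min(0),c.reshape(-1,2).max(0)))
roi=(360,165,420,225)
print("mat scene",rect(blob(((gs<45)|(gs>150)).astype(np.uint8),roi),s,.003))
c=blob((gs<45).astype(np.uint8),(275,172,302,192));print("pad scene",rect(c,s,.12),(c.reshape(-1,2).min(0),c.reshape(-1,2).max(0)))
im=[]
for d,rois in((t,[(130,225,200,325),(250,195,310,285),(365,235,450,320)]),(s,[(360,160,420,225),(265,170,315,245),(135,155,210,225)])):
    im.append(np.hstack([cv2.resize(d["color"][y0:y1,x0:x1,::-1],(266,290),interpolation=cv2.INTER_NEAREST) for x0,y0,x1,y1 in rois]))
cv2.imwrite("pics/z.png",np.vstack(im))
E
```

```text
t cam [ 0.359 -0.017  1.363]
s cam [ 1.414 -0.034  1.093]
mat top (array([462. , 317.9]), array([188.1, 130.5]), 0.4)
tray white top z22 (array([455.6, 321.9]), array([100.2, 148.7]), 87.0)
pad top (array([524.9,  17.5]), array([58.7, 46.1]), 5.2) (array([265, 234], dtype=int32), array([284, 258], dtype=int32))
mat scene (array([439. , 329.7]), array([104.7, 150.1]), 86.3)Traceback (most recent call last):
  File "<stdin>", line 14, in <module>
  File "h.py", line 19, in blob
    return max(c,key=cv2.contourArea)
ValueError: max() iterable argument is empty
```

```bash
python3 - <<'E'
from h import *
t=pickle.load(open("top0.pkl","rb"));s=pickle.load(open("scene0.pkl","rb"))
g=t["color"].max(2); gs=s["color"].max(2)
def rect(c,d,z):
    P=ray(d,c.reshape(-1,2),z)[:,:2];r=cv2.minAreaRect((P*1000).astype(np.float32));return np.round(r[0],1),np.round(r[1],1),round(r[2],1)
yaw=np.radians(-3);O=np.array([.4556,.3219,.003])
for z in(.003,.088):
    P=O+np.array([.06*np.cos(yaw),.06*np.sin(yaw),z-.003]);print("post",z,P.round(4),proj(t,P).round(1)*1.,proj(s,P).round(1))
# dish rim: dark steel vs bench; ellipse from saved crops; valve
im=[]
for d,rois in((t,[(130,225,200,325),(250,195,310,285),(365,235,450,320)]),(s,[(360,160,420,225),(265,170,315,245),(135,155,210,225)])):
    im.append(np.hstack([cv2.resize(d["color"][y0:y1,x0:x1,::-1],(266,290),interpolation=cv2.INTER_NEAREST) for x0,y0,x1,y1 in rois]))
cv2.imwrite("pics/z.png",np.vstack(im))
for thr in(45,60,75):
    try: 
        c=blob((gs<thr).astype(np.uint8),(270,172,305,192));print("pad scene",thr,rect(c,s,.12))
    except Exception as e: print(e)
    c=blob((gs<thr).astype(np.uint8),(384,183,404,212));print("post scene",thr,c.reshape(-1,2).min(0),c.reshape(-1,2).max(0)) if thr else 0
E
```

```text
post 0.003 [0.5155 0.3188 0.003 ] [[163.  254.8]] [[391.3 210.2]]
post 0.088 [0.5155 0.3188 0.088 ] [[154.9 250.9]] [[397.1 190.5]]
max() iterable argument is empty
post scene 45 [390 193] [399 207]
pad scene 60 (array([517. ,  16.7]), array([52.5, 43.9]), 4.2)
post scene 60 [389 189] [400 208]
pad scene 75 (array([516.8,  15.4]), array([49. , 54.7]), 89.7)
post scene 75 [389 188] [400 208]
```

View pics/z.png

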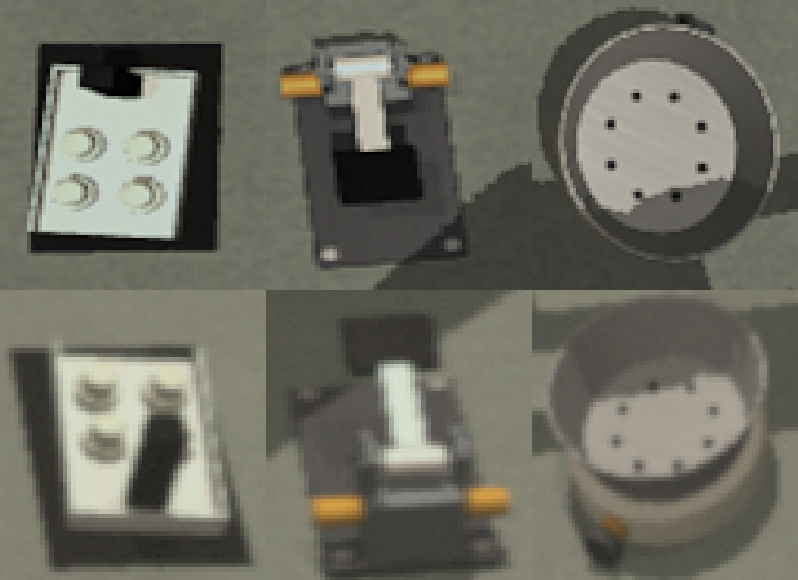

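```bash
python3 - <<'E'
from h import *
t=pickle.load(open("top0.pkl","rb"));s=pickle.load(open("scene0.pkl","rb"))
g=t["color"].max(2); gs=s["color"].max(2)
def edge(d,g,roi,side,z,thr=130):
    x0,y0,x1,y1=roi;m=g[y0:y1,x0:x1]>thr;p=[]
    if side in"lr":
        for i,r in enumerate(m):
            k=np.flatnonzero(r)
            if len(k):p.append((x0+(k[0]-.5 if side=="l" else k[-1]+.5),y0+i))
    else:
        for i,r in enumerate(m.T):
            k=np.flatnonzero(r)
            if len(k):p.append((x0+i,y0+(k[0]-.5 if side=="t" else k[-1]+.5)))
    P=ray(d,p,z)[:,:2].astype(np.float32);vx,vy,a,b=cv2.fitLine(P,cv2.DIST_HUBER,0,.01,.01).ravel()
    return np.round([a,b],4),round(float(np.degrees(np.arctan2(vy,vx))),2)
print("top L",edge(t,g,(132,262,160,300),"l",.021),"R",edge(t,g,(160,256,186,300),"r",.021),"open",edge(t,g,(142,290,174,315),"b",.007),"far",edge(t,g,(172,240,179,262),"t",.021))
print("scene L",edge(s,gs,(370,180,385,208),"l",.021),"R",edge(s,gs,(395,180,414,208),"r",.021),"open",edge(s,gs,(378,168,402,185),"t",.007))
print("dish rim",ray(t,[408.8,277.1],.08).round(4),"holes",ray(t,[404.9,277.9],.035).round(4))
D=tri(t,[408.8,277.1],t,[408.8,277.1]) if 0 else ray(t,[408.8,277.1],.08)[0]
a=np.linspace(0,2*np.pi,72);C=D+np.c_[.086*np.cos(a),.086*np.sin(a),0*a]
for n,d,r in(("t",t,(365,235,450,320)),("s",s,(135,155,210,225))):
    q=proj(d,C);print(n,"rim bbox",q.min(0).round(1),q.max(0).round(1))
print("pad t",ray(t,[275.5,249.6],.121).round(4),"s",ray(s,[288.5,183.2],.121).round(4),"tri",tri(t,[275.5,249.6],s,[288.5,183.2]).round(4))
# orange knobs for valve yaw
for d,roi in((t,(245,205,300,232)),(s,(265,215,320,235))):
    h=cv2.cvtColor(d["color"],cv2.COLOR_RGB2HSV);m=cv2.inRange(h,(8,120,80),(28,255,255));x0,y0,x1,y1=roi
    n,l,st,ce=cv2.connectedComponentsWithStats(m[y0:y1,x0:x1]);k=[ce[i]+[x0,y0] for i in range(1,n) if st[i,4]>8]
    P=ray(d,k,.095);print("knobs",P.round(4).tolist())
E
```

```text
top L (array([0.4461, 0.3741], dtype=float32), -4.35) R (array([0.454 , 0.2716], dtype=float32), -3.57) open (array([0.3816, 0.3265], dtype=float32), 85.92) far (array([0.5295, 0.283 ], dtype=float32), -88.0)
scene L (array([0.4821, 0.2692], dtype=float32), -3.6) R (array([0.4664, 0.3859], dtype=float32), -16.9) open (array([0.3474, 0.3429], dtype=float32), 89.75)
dish rim [[ 0.4513 -0.3135  0.08  ]] holes [[ 0.4525 -0.3139  0.035 ]]
t rim bbox [373.8 242.6] [444.  312.5]
s rim bbox [137.9 155. ] [200.  199.5]
pad t [[0.5146 0.0149 0.121 ]] s [[0.517  0.0189 0.121 ]] tri [0.5149 0.0169 0.1188]
knobs [[0.5983, -0.0109, 0.095], [0.5902, 0.061, 0.095]]
knobs [[0.6353, 0.0608, 0.095], [0.6423, -0.0106, 0.095]]
```

```bash
cat >> h.py <<'E'
from scipy.spatial.transform import Rotation as Ro
PI=np.pi
TRAY=np.array([.4555,.3225,.003]);YAW=np.radians(-4);DISH=np.array([.452,-.3137,0])
GH=.060-.019   # TCP above tray underside
def tcp_for(tray_pt_local,world_pt,yaw,pitch):
    "TCP so that a tray-local point lies at world_pt"
    R=Ro.from_euler("xyz",[0,pitch,yaw])
    return np.asarray(world_pt)+R.apply(np.array([.06,0,GH])-tray_pt_local)
GRASP=tcp_for(np.zeros(3),TRAY,YAW,0)
def pour(phi,pitch,z=.10,back=.015):
    lip=DISH+np.array([back*np.cos(phi),back*np.sin(phi),z])
    return tcp_for(np.array([-.075,0,0]),lip,phi,pitch)
E
python3 - <<'E'
from h import *
from rig import env
t=pickle.load(open("top0.pkl","rb"));s=pickle.load(open("scene0.pkl","rb"))
print("bottle cap",tri(t,[150,173],s,[418.6,235.7]).round(3))
print(GRASP)
f=lambda p,o:(None if (q:=env.ik(list(p),list(o))) is None else np.round(q,2))
for dy in(0,PI,-PI):
    y=YAW+dy;print("grasp",f(GRASP,[PI,0,y]),f(GRASP+[0,0,.16],[PI,0,y]))
for ph in(-60,-35,-20,0):
    p=np.radians(ph)
    print(ph,pour(p,-.7).round(3),f(pour(p,-.7),[PI,-.7,p]),"lvl",f(pour(p,0,.2),[PI,0,p]))
print("pad",f([.511,.0155,.099],[PI,0,.1]),f([.511,.0155,.099],[PI,0,.1+PI]))
E
```

```text
bottle cap [0.705 0.329 0.135]
[0.51535384 0.31831461 0.044     ]
grasp [ 0.44  0.57  1.67 -0.    0.91  2.08] [ 0.44  0.38  1.52 -0.    1.24  2.08]
grasp [ 0.44  0.57  1.67  0.    0.91 -1.06] [ 0.44  0.38  1.52  0.    1.24 -1.06]
grasp [ 0.44  0.57  1.67  0.    0.91 -1.06] [ 0.44  0.38  1.52  0.    1.24 -1.06]
-60 [ 0.498 -0.393  0.218] [-0.61  0.22  2.   -0.82  0.38  2.69] lvl [-0.8   0.47  1.28 -0.    1.39  1.82]
-35 [ 0.527 -0.366  0.218] [-0.78  0.2   2.04  0.48  0.24  0.98] lvl [-0.71  0.49  1.25 -0.    1.4   1.48]
-20 [ 0.538 -0.345  0.218] [-0.88  0.2   2.03  0.89  0.43  0.31] lvl [-0.65  0.48  1.26 -0.    1.4   1.27]
0 [ 0.544 -0.314  0.218] [-0.97  0.24  1.97  0.93  0.72 -0.06] lvl [-0.58  0.46  1.3  -0.    1.38  0.99]
pad [-0.1   0.39  1.84 -0.    0.92  1.37] [-0.1   0.39  1.84  0.    0.92 -1.78]
```

```bash
cat >> h.py <<'E'
A=None
def ori(yaw,pitch,al):
    return list((Ro.from_euler("xyz",[0,pitch,yaw])*Ro.from_euler("x",PI)*Ro.from_euler("z",al)).as_euler("xyz"))
def snap(vision,name,n,roi=None):
    d=vision.get_image(n);pickle.dump(d,open(name+".pkl","wb"));c=d["color"][:,:,::-1]
    if roi: c=c[roi[1]:roi[3],roi[0]:roi[2]]
    k=min(780/c.shape[1],580/c.shape[0]);cv2.imwrite(f"pics/{name}.png",cv2.resize(c,None,fx=k,fy=k,interpolation=cv2.INTER_CUBIC));return d
E
python3 - <<'E'
from h import *
from rig import env,vision
al=None
for a in(PI/2,-PI/2):
    qs=[env.ik(list(p),ori(y,pi,a)) for p,y,pi in((GRASP,YAW,0),(GRASP+[0,0,.17],YAW,0),(pour(0,0,.17),0,0),(pour(0,-.35,.12),0,-.35),(pour(0,-.75),0,-.75))]
    print(a,[None if q is None else round(float(q[5]),2) for q in qs])
    if all(q is not None for q in qs) and (al is None or abs(qs[0][5])<al[1]): al=(a,abs(qs[0][5]))
al=al[0];print("al",al);open("al","w").write(repr(al))
env.movep(list(GRASP+[0,0,.17]),ori(YAW,0,al))
print(env.move_linear(list(GRASP),velocity=.12,f_stop=8), env.read_state()["ee_pos"],env.read_state()["force"])
env.close();s=env.read_state();print(s["opening"]*88,s["grip_force"],s["time"])
print(env.move_linear(list(GRASP+[0,0,.04]),velocity=.06));s=env.read_state();print(s["force"],s["wrist_torque"],s["opening"]*88,s["grip_force"],s["ee_pos"])
snap(vision,"lift","scene",(330,120,470,225))
E
```

```text
1.5707963267948966 [-2.63, -2.63, 2.56, 2.25, 1.39]
-1.5707963267948966 [0.51, 0.51, -0.58, -0.89, -1.76]
al -1.5707963267948966
False [0.5159163  0.31861849 0.04474849] [-0.4525459  -0.81189486 -1.08276476]
21.629071499198275 29.98410165309906 5.9417
False
[-0.35499796 -0.08716409 -2.91951789] [-0.04691753 -0.20369042 -0.01179537] 21.483322815744057 29.983183443546295 [0.51517618 0.31820362 0.08392923]
```

View pics/lift.png

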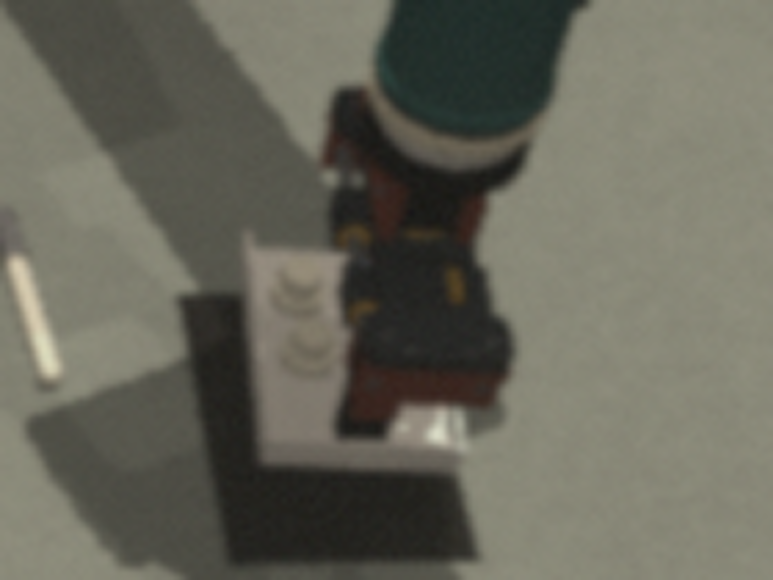

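The crop shows the tray (255–460, 250–465) lifted roughly level, with its stoppers on. The measured weight of 2.9 N fits the tray plus four stoppers. Next I carry it over and pour.

```bash
python3 - <<'E'
from h import *
from rig import env,vision
al=eval(open("al").read())
env.move_linear(list(GRASP+[0,0,.17]),velocity=.12)
env.move_linear(list(pour(0,0,.17)),ori(0,0,al),velocity=.13)
s=env.read_state();print(s["time"],s["force"])
env.move_linear(list(pour(0,-.35,.12)),ori(0,-.35,al),velocity=.08)
env.move_linear(list(pour(0,-.75)),ori(0,-.75,al),velocity=.05)
env.wait(.6);s=env.read_state();print(s["time"],s["force"],s["opening"]*88,s["ee_pos"],pour(0,-.75))
snap(vision,"pour","scene",(100,80,300,230))
E
```

```text
13.1 [-0.10401947 -0.38421858 -3.35523523]
15.275 [-0.5060486   0.51867151 -2.17745652] 21.939729557116237 [ 0.53782253 -0.31371535  0.22205505] [ 0.53783081 -0.3137      0.22202048]
```

View pics/pour.png

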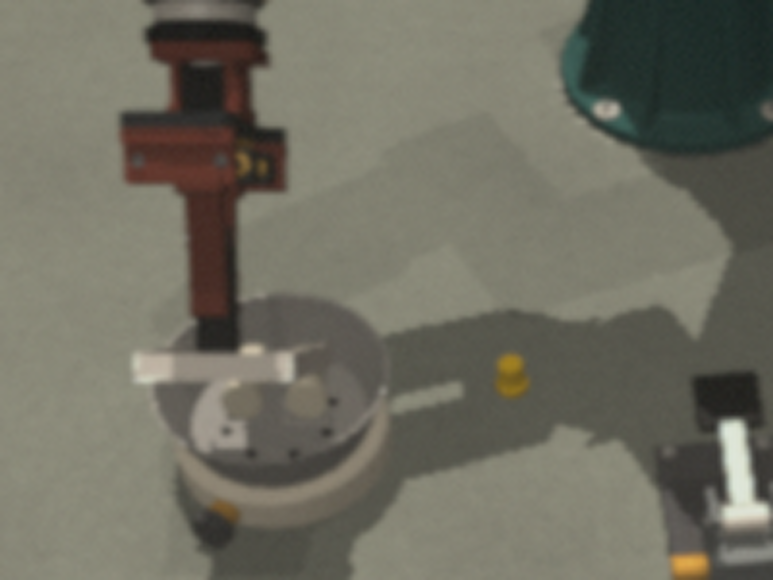

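Two stoppers show in the dish at (240,400) and (305,397), with the tray edge-on. The force of 2.18 N matches the empty tray (2.16 N). I'll raise the tray, level it, bring it back, then check the dish.

```bash
python3 - <<'E'
from h import *
from rig import env,vision
al=eval(open("al").read())
env.move_linear(list(pour(0,-.75,.17)),velocity=.1)
up=GRASP+[0,0,.17]
env.move_linear(list(pour(0,0,.19)),ori(0,0,al),velocity=.12)
env.move_linear(list(up),ori(YAW,0,al),velocity=.16)
s=env.read_state();print(s["time"],s["force"])
snap(vision,"dish","top",(340,215,480,320))
E
```

```text
21.6667 [-0.18530062 -0.06381966 -1.35051541]
```

View pics/dish.png

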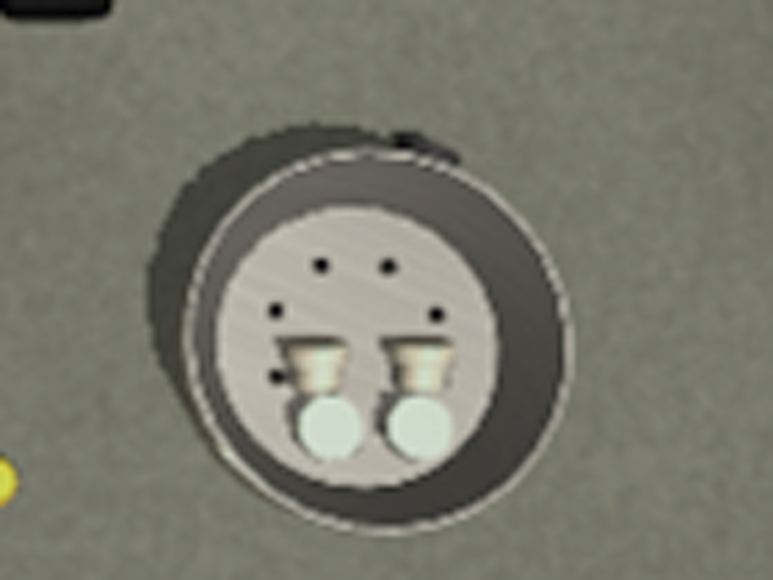

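All four stoppers lie in the dish, at (315,365), (420,365), (330,428) and (420,428). Now I put the tray down.

```bash
python3 - <<'E'
from h import *
from rig import env,vision
env.move_linear(list(GRASP+[0,0,.02]),velocity=.12)
print(env.move_linear(list(GRASP),velocity=.03,f_stop=5));s=env.read_state();print(s["ee_pos"],s["force"])
env.ungrasp();env.wait(.2)
env.move_linear(list(GRASP+[0,0,.17]),velocity=.12)
env.movep([.45,.10,.22],[PI,0,.1]) if env.ik([.45,.10,.22],[PI,0,.1]) is not None else 0
s=env.read_state();print(s["time"],s["qpos"].round(2),s["ee_pos"])
snap(vision,"placed","scene",(260,120,440,255))
d=vision.get_image("top");pickle.dump(d,open("placedt.pkl","wb"))
E
```

```text
True
[0.51495175 0.31809329 0.04396817] [0.06914768 0.81957606 4.33583373]
27.6083 [0.07 0.16 1.8  0.   1.18 1.54] [0.45052109 0.10034139 0.2200104 ]
```

View pics/placed.png

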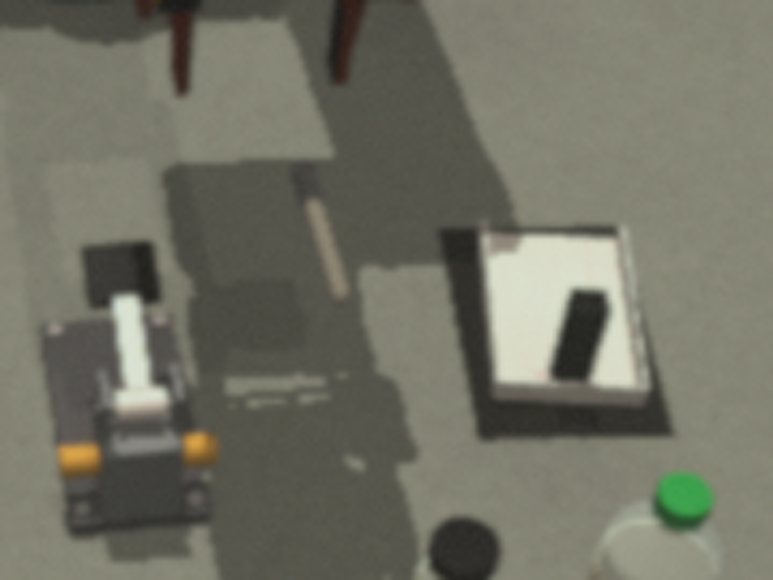

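The tray (490–645, 235–400) is back flat and empty on its mat. Next is the paddle.

```bash
python3 - <<'E'
from h import *
from rig import env,vision
env.close()
P=[.511,.0155]
env.movep(P+[.17],[PI,0,.1])
hit=env.move_linear(P+[.10],velocity=.03,f_stop=2.5);s=env.read_state();print("contact",hit,s["ee_pos"],s["force"],s["time"])
z=s["ee_pos"][2]
if hit and .108<z<.132:
    for zt in(.110,.104,.100):
        env.move_linear(P+[zt],velocity=.02);s=env.read_state();print(s["ee_pos"].round(4),s["force"].round(2))
env.wait(.3);s=env.read_state();print(s["ee_pos"].round(4),s["force"].round(2),s["opening"],s["time"])
snap(vision,"press","scene",(250,140,350,250))
E
```

```text
contact True [0.51067108 0.01546729 0.1234338 ] [ 0.21735985 -0.20793469  3.31018688] 31.0417
[0.51   0.0156 0.1095] [-2.81 -0.68  5.92]
[0.51   0.0155 0.1036] [-3.55  0.31  6.36]
[0.5099 0.0155 0.0996] [-3.88 -0.06  7.55]
[0.5099 0.0155 0.0997] [-4.02 -1.31  6.51] 0.009105838700164891 32.975
```

View pics/press.png

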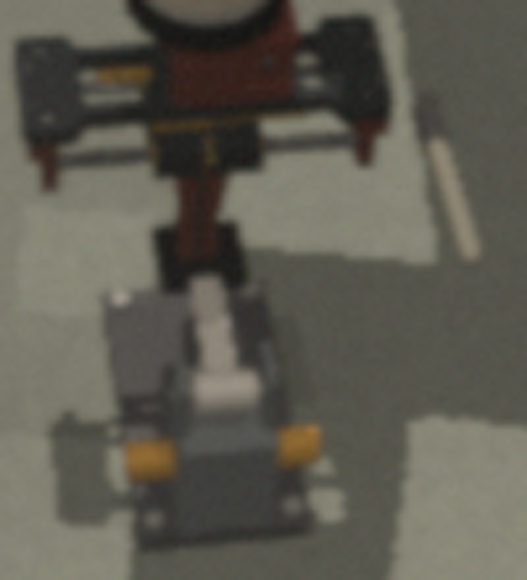

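The fingertips sit on the pad at (200,260). TCP z is 0.0997 m (level is 0.099 m) and the force is about 7–8 N, so the paddle is level.

```bash
python3 -c "
from rig import order
print(order.job_done())"
```

```text
the job is handed in; nothing more can be done
None
```

I poured all four stoppers into the dish, put the empty tray back flat on its mat and let go of it, and handed the job in with the fingertips holding the paddle about level (fingertips 99.7 mm above the bench, about 7 N); the hand-in returned no verdict.

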